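Start a coach screw in the slab jig

ROBOT

A 6-joint arm with a two-finger parallel gripper is mounted at the origin on the work surface. World frame = base frame: x ahead of the robot, y to its left, z up, the work surface at z = 0. Lengths are in m, angles in rad, forces in N, time in s.
With the tool pointing down it reaches from about 0.4 to 0.925 m from the base axis. Payload 3.4 kg.
Tool frame: the origin (TCP) lies at the very end of the fingers, on their centre line; the grasp point (between the pads) lies 19 mm behind it; z points along the fingers, y is the line along which they close (so a half turn about z gives the same grasp; the last joint's range is limited). The gripper opens to 85 mm and grips with 20 to 120 N. Pads are 22 mm wide; open, the fingers measure 114 mm over their backs; the gripper's body (76 mm by 85 mm) begins 54 mm behind the grasp point. The pads swing forward as they close: fully open they stand 13 mm farther back than shut.
Start: joints at [1.24, 0.307, 1.506, -0, 1.328, -0.073], TCP at [0.146, 0.556, 0.205] pointing down, gripper open.
Joint ranges: [-3.12, 3.12], [-1.05, 2.28], [0.14, 2.33], [-1.42, 4.57], [0.1, 2.73], [-2.68, 2.68]. Speed limits (rad/s): [2.57, 2.57, 3.14, 3.14, 3.14, 3.14].

INTERFACE

Orientations are given as a unit quaternion [w, x, y, z].
In Python, from plant import bot, viewer gives the robot as it stands.
- The arm moves only by the shell command python3 -m crank 'ROWS' [FORCE]. ROWS is a JSON object of lists of equal length, an entry for each row: "rotation": the turn, a rotation vector about the tool's x, y, z in rad, a list of three; "xyz": the shift along the tool's x, y, z in mm, a list of three; "fingers": the finger opening in mm, from 0 to 85.4. In form: {"rotation": [[wx, wy, wz], ...], "xyz": [[dx, dy, dz], ...], "fingers": [fingers, ...]}. A call has 1 to 12 rows; each row shifts and turns the commanded pose from where the row before left it, along the tool's axes as they then stand; what a row does not reach is not made up. A row lasts 1/12 s, in which the tool goes at most 41.7 mm and 7.16 degrees, less where a joint would pass 70% of its speed; a pose out of reach is approached as far as the arm can. A call is refused whole if a number of a shift passes 41.7 or a number of a turn 0.125, either way. A call with a gripper value outside its range is refused whole. The fingers move at their own pace and stop on an object; FORCE is the grip in N (left out, the last holds). Time passes only in rows, so rows that do not move let the fingers close. It gives the time, the measured TCP pose, the force, the opening and the grip force at its end, in the units of the state.
- bot.get_state(): the state, without advancing time (a new reading comes with each control period).
- viewer.capture(name): name is "side" or "top" or "wrist"; returns a dict with "img" (420x560x3 uint8, blue, green, red), "depth" (420x560 float32, m along the optical axis (not along the pixel's ray), 0 where there is no reading), "fx", "fy", "cx", "cy" (pixels), "dist_coeffs" ([k1, k2, p1, p2, k3] as OpenCV has them; the pictures are not rectified), "R" (3x3) and "t" (3): a world point X has camera coordinates R X + t; the wrist camera has in their place "mount" (4x4, takes a point from camera to tool coordinates, whose origin is the TCP and whose axes are the flange's). Camera axes: x right, y down, z forward; pixel columns grow to the right and rows downward; lengths in m; the calibration is good to about 2 mm. A picture is of the moment at which its call begins: read the wrist's pose just before it.
- bot.job_done(): hands the job in; it is judged then, once.
The state is a dict: "t": time; "joints": joint angles; "dq": joint speeds; "joint_efforts": joint torques, N m; "ee_pos": TCP position; "tool_rot": TCP orientation; "force": force on the tool from outside, world axes, zero at the start; "moment": the same for the moment, N m; "finger_gap": opening from 0.0 (shut) to 1.0 (fully open); "gripper_force": force on a finger pad.
Only numpy, scipy, OpenCV 4.12 (cv2) and the standard library are available. Lean on these libraries where they do the work, as an engineer would, in place of code of your own. Each camera call takes 0.05 s, during which the arm holds its last target. There are 200 camera calls.

TASK

In the pottery studio, set the nut driver on the hexagonal head of the screw that stands proud of the wooden batten, and press firmly but not brutally while turning it clockwise so that its thread bites and it sinks 4 mm into the wood; keep the pressure on as it turns, for spinning it without pressure reams the hole and too much force splits the wood. Then let go, leaving the driver standing on the screw, and leave the vase, jar and cup where they are.

Things in the scene. Friction and masses are not known exactly. Their poses are not given: they have to be found in the camera images.
- driver: Stubby nut driver, loose, about 250 g, standing upright on the table on its socket, at any yaw. Origin: centre of the socket's open lower end; z up along its axis; 105 mm tall. Round black handle, 32 mm diameter, from 41 to 105 mm above the origin (grip it at any yaw); below it a 16 mm steel shaft, then a six-sided steel socket 30 mm across, from 0 to 21 mm.
- driver_roof (a point): Roof of the driver's socket cavity, on its axis 13 mm above driver's origin; it rests on the screw head's top when fully seated. Axes as driver. The cavity is a hexagon 20.4 mm across flats, 13 mm deep, open below; a flat faces along x (and every 60 degrees).
- screw_top (a point): Top of the head of the screw to drive, on its axis; z up; starts 79 mm above the table. Steel hexagon head 19 mm across flats, 9 mm high, with a 3 mm low cone (18 to 11 mm diameter) on top ending at this point. A flat faces along this point's x (and every 60 degrees); the point turns and sinks with the screw, which starts upright with the head's underside 22 mm above the batten.
- screw_sink (a joint): How far the screw has sunk, m: 0 at the start. It goes down only under more than 14 N of push (the driver's weight counts), stays where left, and goes no deeper than its thread has cut, 0.8 mm per radian turned (5 mm a turn); beyond that the wood gives elastically, 15 N per mm. 18 to 25 N of push is right; over 40 N between driver and screw splits the wood.
- screw_turn (a joint): How far the screw has been turned, rad: 0 at the start, grows clockwise seen from above, cannot go below 0. Turning takes about 0.1 N m. Turned without enough push it spins and does not sink; 1.2 mm or more behind 0.8 mm per radian, the hole is reamed out and the job is spoilt.
- jig: Fixed jig: plywood board 200 x 300 x 18 mm (x, y, z); on it, along y, a wooden batten 60 mm wide, 27 mm thick, centred 30 mm to +x of the board's centre, top 45 mm above the table. Origin: centre of the board's underside. Two more such screws on washers, 115 mm to each side of the standing one, are already home (tops 59 mm above the table): not to be driven.
- pilot_mouth (a point): Mouth of the pilot hole, on the batten's top at the screw's axis, 30 mm to +x of the jig's origin and 45 mm above the table; 34 mm below the screw's top at the start. Axes as the jig.
- vase: Small fired clay vase, 125 mm tall, 76 mm wide at the foot, loose. Origin: centre of its underside.
- glaze_jar: White glaze jar with a grey lid, 85 mm tall, 72 mm in diameter, loose. Origin: centre of its underside.
- water_cup: Blue ceramic cup, 90 mm tall, 80 mm in diameter, loose. Origin: centre of its underside.
Not all that is in view belongs to the job. What is meant by the driver is not red or turquoise, and is the smaller of those in its own colour.

How it is judged:
On the way, in this order (a step that is already met when the one before it is completed fails the run):
1. the driver is fully seated on the standing screw's head, before the screw has sunk (horizontal distance between driver_roof and screw_top below 0.004 m and z of driver_roof in the frame of screw_top between -0.003 and 0.003 m and angle between driver's own z axis and vertical below 0.15 rad and value of joint screw_sink below 0.0033 m), for 0.1 s.
2. with the driver still on it, the thread has bitten and the screw has sunk at least 3.4 mm (horizontal distance between driver_roof and screw_top below 0.004 m and z of driver_roof in the frame of screw_top between -0.003 and 0.003 m and angle between driver's own z axis and vertical below 0.15 rad and value of joint screw_sink above 0.0034 m), for 0.2 s.
At the end, for the whole second after the job is handed in: the screw has sunk at least 3.4 mm and been turned at least 2 rad; the driver stands released and at rest on its head: socket roof within 3 mm in height and 4 mm sideways of the head's top, tilted less than 0.15 rad; vase, jar and cup within 30 mm of where they began (all of step 2 and value of joint screw_turn above 2 rad and linear speed of driver below 0.02 m/s and contact force between driver and the fingers below 0.1 N); the robot touches nothing.
It fails at once if driver and screw (or jig) are pressed together with more than 40 N, which splits the wood (contact force between driver and jig above 40 N).
It fails at once if the screw is turned without enough push and reams its hole: it is 1.2 mm or more behind 0.8 mm of sinking per radian ((value of joint screw_turn above 1.9 rad and value of joint screw_sink below 0.0003 m) or (value of joint screw_turn above 2.5 rad and value of joint screw_sink below 0.0008 m) or (value of joint screw_turn above 3.75 rad and value of joint screw_sink below 0.0018 m) or (value of joint screw_turn above 5 rad and value of joint screw_sink below 0.0028 m) or (value of joint screw_turn above 6.2 rad and value of joint screw_sink below 0.0034 m)).
It fails at once if the vase, jar or cup is moved by more than 30 mm (distance of any of vase, glaze_jar, water_cup from where it was at the start of the episode above 0.03 m).
It also fails if it takes over 72 s, if anything falls off the work surface, if the arm or the gripper's body presses on something with over 40 N, if the wrist force passes 120 N, or if a joint passes its speed limit or range.

## Working session

There is one attempt and no reset: what is moved stays moved. The work goes in short steps, Python scripts to look and compute and a shell command to move; the robot and the scene stay as the last step left them, time stands still between calls to the robot, and variables do not carry over. Pictures are saved under pics/ and viewed, at most 14 in all, crops included, and the job is handed in when it is done.

```bash
ls; mkdir -p pics; cat > h.py <<'E'
import numpy as np, cv2
from plant import bot, viewer
from scipy.spatial.transform import Rotation as Rn
def cap(n):
    s=bot.get_state(); c=viewer.capture(n)
    K=np.array([[c['fx'],0,c['cx']],[0,c['fy'],c['cy']],[0,0,1]]); d=np.array(c['dist_coeffs'],float)
    if n=='wrist':
        q=s['tool_rot']; T=np.eye(4); T[:3,:3]=Rn.from_quat([q[1],q[2],q[3],q[0]]).as_matrix(); T[:3,3]=s['ee_pos']
        M=T@np.array(c['mount']); R=M[:3,:3].T; t=-R@M[:3,3]
    else: R=np.array(c['R']); t=np.array(c['t'])
    return dict(img=c['img'],depth=c['depth'],K=K,d=d,R=R,t=t,s=s)
def ray(v,px):
    p=cv2.undistortPoints(np.array(px,float).reshape(-1,1,2),v['K'],v['d']).reshape(-1,2)
    D=np.c_[p,np.ones(len(p))]@v['R']; return -v['R'].T@v['t'],D
def plane(v,px,z):
    o,D=ray(v,px); return o+D*((z-o[2])/D[:,2:])
def cloud(v):
    h,w=v['depth'].shape; u,y=np.meshgrid(np.arange(w),np.arange(h))
    o,D=ray(v,np.stack([u,y],-1).reshape(-1,2)); return (o+D*v['depth'].reshape(-1,1)).reshape(h,w,3)
def proj(v,X): return cv2.projectPoints(np.array(X,float).reshape(-1,3),cv2.Rodrigues(v['R'])[0],v['t'],v['K'],v['d'])[0].reshape(-1,2)
E
python3 - <<'E'
from h import *
a=cap('top');b=cap('side')
cv2.imwrite('pics/top.png',a['img']);cv2.imwrite('pics/side.png',b['img'])
for v in (a,b): print(-v['R'].T@v['t'],v['K'][0,0])
print(a['s'])
E
```

```text
pics
[0.46495997 0.06307785 1.32668458] 503.7757909961426
[ 0.04206392 -0.52002813  0.8807443 ] 452.67433291790235
{'t': 0.0, 'joints': array([ 1.24047758e+00,  3.07559756e-01,  1.50770034e+00, -2.34745130e-05,
        1.32840078e+00, -7.35038167e-02]), 'dq': array([-0.00083221,  0.00096543, -0.00076701,  0.000418  , -0.00063589,
       -0.000223  ]), 'joint_efforts': array([-3.68963056e-04, -4.57536578e+01, -2.51918650e+01, -1.92572547e-04,
        1.34681346e-02,  7.51281789e-06]), 'ee_pos': array([0.14583484, 0.55540254, 0.20377853]), 'tool_rot': array([-1.96223093e-04,  1.28052009e-01,  9.91766915e-01, -1.01538774e-03]), 'force': array([-0.02686112,  0.41316784,  1.0997825 ]), 'moment': array([-0.02012161,  0.0481848 , -0.0210328 ]), 'gripper_force': 0.0, 'finger_gap': 1.0013494407774273}
```

View pics/top.png

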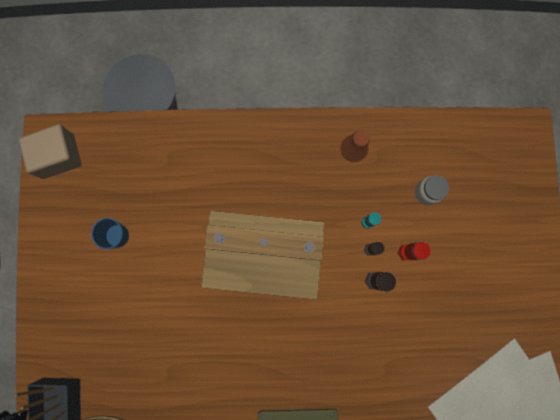

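View pics/side.png

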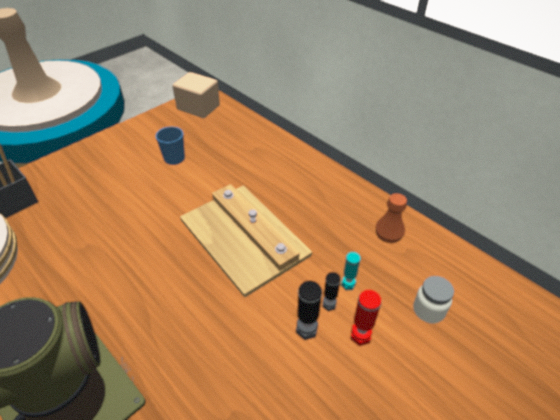

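Candidates (top-view pixels): turquoise (373,220), small black (376,248), large black (383,282), red (415,252). The driver is neither red nor turquoise and is the smaller of the two black ones, so it is (376,248). I'll measure it and confirm with a crop.

```bash
python3 - <<'E'
from h import *
a=cap('top');b=cap('side')
C=cloud(a)
im=a['img'].astype(int); hsv=cv2.cvtColor(a['img'],cv2.COLOR_BGR2HSV)
black=(a['img'].max(2)<60)
def near(px,r=22):
    u,v=px; m=np.zeros(black.shape,bool); m[v-r:v+r,u-r:u+r]=1; return m
for n,px,r in [('small',(376,248),15),('big',(383,282),18),('turq',(373,220),13),('red',(415,252),17),('vase',(358,143),20),('jar',(433,190),20),('cup',(108,235),20)]:
    P=C[near(px,r)]; P=P[P[:,2]>0.02]; h=np.percentile(P[:,2],97); T=P[P[:,2]>h-.006]
    print(n,'h',h.round(4),'top c',((T.max(0)+T.min(0))/2).round(4),'ext',(T.max(0)-T.min(0)).round(3),len(T))
# jig
m=np.zeros(black.shape,bool); m[205:305,195:330]=1
P=C[m]; B=P[(P[:,2]>.036)&(P[:,2]<.05)]; r=cv2.minAreaRect((B[:,:2]*1000).astype(np.float32)); print('batten',r)
for n,px in [('L',(218,237)),('M',(263,242)),('R',(309,247))]:
    P=C[near(px,7)]; z=.05 ; T=P[P[:,2]>z]; print(n,T.mean(0).round(4),T[:,2].max(),len(T))
c=[cv2.resize(a['img'][200:300,340:440],(400,400),interpolation=3),cv2.resize(b['img'][240:340,285:385],(400,400),interpolation=3)]
cv2.imwrite('pics/crop.png',np.hstack(c))
d=cv2.resize(a['img'][222:262,200:330],(780,240),interpolation=3)
E
```

```text
small h 0.1103 top c [ 0.4954 -0.0762  0.7155] ext [0.061 0.279 1.222] 86
big h 0.1569 top c [ 0.438  -0.0828  0.7388] ext [0.054 0.292 1.176] 223
turq h 0.1101 top c [ 0.5324 -0.0728  0.7154] ext [0.135 0.272 1.223] 92
red h 0.1491 top c [ 0.4934 -0.1266  0.7349] ext [0.057 0.379 1.184] 195
vase h 0.1292 top c [ 0.6324 -0.0615  0.725 ] ext [0.335 0.249 1.203] 169
jar h 0.09 top c [ 0.5796 -0.1653  0.7053] ext [0.229 0.457 1.243] 358
cup h 0.0931 top c [0.5312 0.2844 0.7069] ext [0.133 0.443 1.24 ] 154
batten ((533.8466796875, 79.04512786865234), (300.8226623535156, 60.4796142578125), 83.19837188720703)
L [0.5458 0.1905 0.0755] 1.3266845760706458 66
M [0.5337 0.0792 0.0741] 0.08382658118622399 61
R [ 0.5171 -0.0302  0.1195] 1.3266845760706458 61
```

View pics/crop.png

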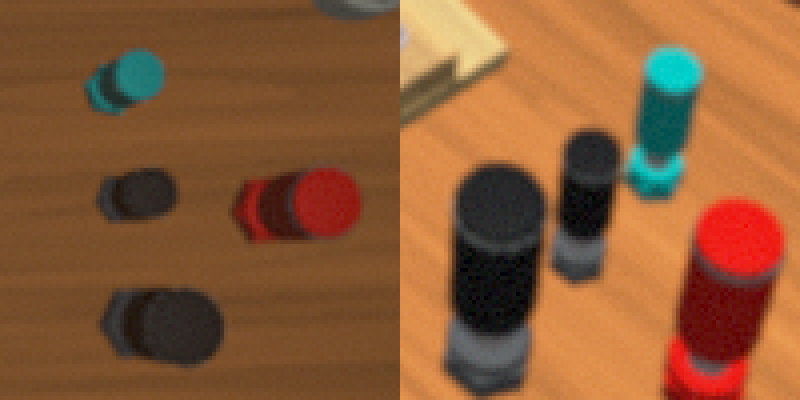

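The crop shows the small black driver (top disc at about (378,248) in the full image) next to a black one that is clearly larger and about 150 mm tall, which confirms the choice. Next I'll get clean positions.

```bash
python3 - <<'E'
from h import *
a=cap('top'); C=cloud(a); C[a['depth']<=0]=0; Z=C[...,2]
for n,px,r,h in [('small',(378,248),11,.105),('big',(385,282),15,.15),('turq',(375,219),11,.105),('red',(421,251),14,.15)]:
    m=np.zeros(Z.shape,bool); u,v=px; m[v-r:v+r,u-r:u+r]=1
    m&=(Z>h-.004)&(Z<h+.012); ys,xs=np.nonzero(m)
    (cx,cy),rad=cv2.minEnclosingCircle(np.c_[xs,ys].astype(np.float32))
    print(n,cx,cy,rad,m.sum(),'xy',plane(a,[[cx,cy]],h)[0].round(4),'z',np.median(Z[m]).round(4),'r mm',1000*rad*(1.3267-h)/a['K'][0,0])
s=bot.get_state();q=s['tool_rot'];R=Rn.from_quat([q[1],q[2],q[3],q[0]]).as_matrix();print(R.round(3),s['ee_pos'])
w=cap('wrist');print(np.round(viewer.capture('wrist')['mount'],3))
E
```

```text
small 378.021728515625 248.19564819335938 6.5439019203186035 128 xy [ 0.5108 -0.2011  0.105 ] z 0.1051 r mm 15.869529895918427
big 386.0 281.5 9.708344459533691 293 xy [ 0.4308 -0.2075  0.15  ] z 0.1526 r mm 22.676375343373277
turq 374.4285583496094 218.42857360839844 6.6179585456848145 134 xy [ 0.5839 -0.1951  0.105 ] z 0.105 r mm 16.04912363747357
red 420.978271484375 250.02174377441406 8.572103500366211 89 xy [ 0.5025 -0.2944  0.15  ] z 0.1473 r mm 20.022387675548618
[[-0.967  0.254 -0.   ]
 [ 0.254  0.967 -0.001]
 [ 0.    -0.001 -1.   ]] [0.14595837 0.55580088 0.20423333]
[[-0.    -0.964 -0.264  0.067]
 [ 1.     0.    -0.001  0.001]
 [ 0.001 -0.264  0.964 -0.17 ]
 [ 0.     0.     0.     1.   ]]
```

Measured driver: (0.511, -0.201), top z 0.105, radius 16 mm, all as specified. The screw is at about (0.534, 0.079). I'll travel above the driver now.

```bash
python3 -m crank '{"rotation":[[0,0,0],[0,0,0],[0,0,0],[0,0,0],[0,0,0],[0,0,0],[0,0,0],[0,0,0],[0,0,0],[0,0,0],[0,0,0],[0,0,0]],"xyz":[[-27.5,-16,-4],[-27.5,-16,-4],[-27.5,-16,-4],[-27.5,-16,-4],[-27.5,-16,-4],[-27.5,-16,-4],[-27.5,-16,-4],[-27.5,-16,-4],[-27.5,-16,-4],[-27.5,-16,-4],[-27.5,-16,-4],[-27.5,-16,-4]],"fingers":[60,60,60,60,60,60,60,60,60,60,60,60]}' 30
python3 -m crank '{"rotation":[[0,0,0],[0,0,0],[0,0,0],[0,0,0],[0,0,0],[0,0,0],[0,0,0],[0,0,0],[0,0,-0.086],[0,0,-0.086],[0,0,-0.086],[0,0,0]],"xyz":[[-18,-37,0],[-18,-37,0],[-18,-37,0],[-18,-37,0],[-18,-37,0],[-18,-37,0],[-18,-37,0],[-18,-37,0],[-18,-37,0],[-15,-38,0],[-12,-39,0],[0,0,0]],"fingers":[60,60,60,60,60,60,60,60,60,60,60,60]}'
python3 - <<'E'
from h import *
s=bot.get_state();q=s['tool_rot'];R=Rn.from_quat([q[1],q[2],q[3],q[0]]).as_matrix();print(R.round(3),s['joints'])
print('to go mm',(R.T@(np.array([.511,-.201,.09])-s['ee_pos'])*1000).round(1))
w=cap('wrist');cv2.imwrite('pics/w1.png',w['img']);print(proj(w,[[.511,-.201,.105],[.511,-.201,0],[.534,.079,.079]]))
E
```

```text
t: 1.35
ee_pos: [0.4173, 0.2853, 0.2531]
tool_rot: [0.0, 0.128, 0.992, 0.0]
force: [0.6, 0.1, -0.3]
finger_gap: 0.699
gripper_force: 0.0
t: 2.35
ee_pos: [0.5075, -0.1641, 0.2527]
tool_rot: [0.001, 0.0, 1.0, -0.003]
force: [0.6, 0.3, -0.6]
finger_gap: 0.705
gripper_force: 0.0
[[-1.     0.001  0.002]
 [ 0.001  1.    -0.005]
 [-0.002 -0.005 -1.   ]] [-0.38899079  0.21231906  1.51733616 -0.00402489  1.40807311 -1.95820753]
to go mm [ -3.2 -36.  162.9]
[[242.74177425 187.81576034]
 [252.78682081 168.64384891]
 [527.91399376 204.88340519]]
```

View pics/w1.png

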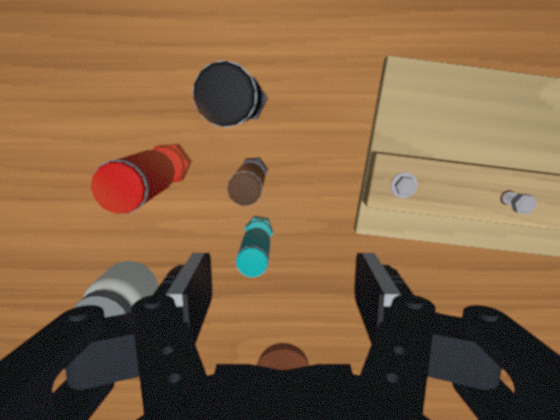

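The wrist view shows the small black driver's top at (245,187), within about 2 px of the prediction, and the standing screw at (522,203). The surroundings are clear. I'll descend and grip.

```bash
python3 -m crank '{"rotation":[[0.002,-0.001,0],[0.003,-0.001,0],[0,0,0],[0,0,0],[0,0,0],[0,0,0],[0,0,0],[0,0,0],[0,0,0],[0,0,0],[0,0,0],[0,0,0]],"xyz":[[-3,-18,0],[0,-18,0],[0,0,20],[0,0,25],[0,0,25],[0,0,25],[0,0,25],[0,0,25],[0,0,20],[0,0,13],[0,0,12],[0,0,0]],"fingers":[60,60,60,60,60,60,60,60,60,60,60,60]}'
python3 -m crank '{"rotation":[[0,0,0],[0,0,0],[0,0,0],[0,0,0],[0,0,0],[0,0,0],[0,0,0],[0,0,0]],"xyz":[[0,0,0],[0,0,0],[0,0,0],[0,0,0],[0,0,0],[0,0,0],[0,0,0],[0,0,0]],"fingers":[25,25,25,25,25,25,25,25]}' 50
python3 - <<'E'
from h import *
s=bot.get_state();print(s['ee_pos'],s['joints'][5],s['force'],s['moment'])
w=cap('wrist');cv2.imwrite('pics/w2.png',w['img'])
E
```

```text
t: 3.4
ee_pos: [0.5069, -0.1912, 0.0604]
tool_rot: [-0.001, -0.001, 1.0, -0.001]
force: [-0.8, -0.6, -0.3]
finger_gap: 0.7
gripper_force: 0.0
t: 4.07
ee_pos: [0.51, -0.1938, 0.0639]
tool_rot: [0.002, -0.0, 1.0, -0.003]
force: [-0.1, 0.2, 6.3]
finger_gap: 0.351
gripper_force: 49.7
[ 0.5099615  -0.19377515  0.06392448] -2.0074190957357296 [-0.09892099  0.18248162  6.32179108] [0.09777793 0.021907   0.01708586]
```

View pics/w2.png

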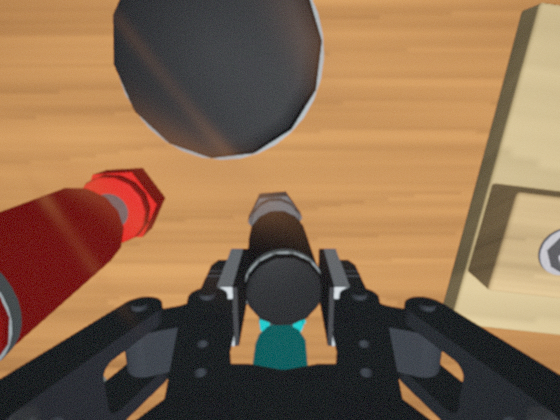

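The driver is held between the pads, opening about 30 mm, with its socket visible at (275,210). I'll lift it and carry it over to just short of the screw.

```bash
python3 -m crank '{"rotation":[[0,0,0],[0,0,0],[0,0,0],[0,0,0],[0,0,0],[0,0,0]],"xyz":[[0,0,-10],[0,0,-25],[0,0,-30],[0,0,-35],[0,0,-20],[0,0,0]],"fingers":[25,25,25,25,25,25]}' 60
python3 -m crank '{"rotation":[[0,0,0],[0,0,0],[0,0,0],[0,0,0],[0,0,0],[0,0,0],[0,0,0],[0,0,0],[0,0,0],[0,0,0],[0,0,0],[0,0,0]],"xyz":[[-2,15,0],[-3,30,0],[-3,32,0],[-3,32,0],[-3,32,0],[-3,32,0],[-3,32,0],[-2,30,0],[-2,15,0],[0,0,0],[0,0,0],[0,0,0]],"fingers":[25,25,25,25,25,25,25,25,25,25,25,25]}'
python3 - <<'E'
from h import *
s=bot.get_state();print(s['ee_pos'],s['joints'][5],s['force'],s['moment'],s['tool_rot'],s['finger_gap'])
w=cap('wrist');cv2.imwrite('pics/w3.png',w['img']);np.savez('w3.npz',**{k:w[k] for k in('img','depth','K','d','R','t')},p=s['ee_pos'])
print(proj(w,[[.534,.079,.079]]))
a=cap('top');cv2.imwrite('top3.png',a['img'])
E
```

```text
t: 4.62
ee_pos: [0.5117, -0.1942, 0.188]
tool_rot: [0.005, -0.001, 1.0, -0.005]
force: [1.2, -0.2, -1.9]
finger_gap: 0.348
gripper_force: 59.6
t: 5.62
ee_pos: [0.5315, 0.0566, 0.1806]
tool_rot: [-0.0, -0.001, 1.0, -0.003]
force: [0.0, -0.8, -1.9]
finger_gap: 0.347
gripper_force: 59.7
[0.53146866 0.05657809 0.18058215] -1.5389092151246353 [ 0.00704031 -0.83361384 -1.87376369] [-0.00810483 -0.04051165 -0.0088007 ] [-1.25796384e-04 -7.27911093e-04  9.99995453e-01 -2.92365994e-03] 0.34713373340368936
[[311.81233668 199.83153876]]
```

View pics/w3.png

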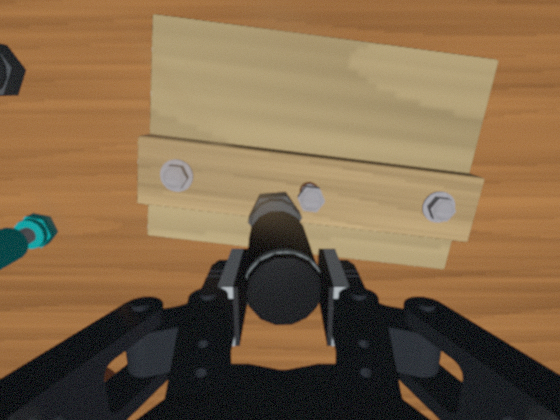

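The screw head is at (311,198), 2 px from the prediction. The socket's lower end is at (275,205), just left of it. I'll measure both precisely.

```bash
python3 - <<'E'
from h import *
z=np.load('w3.npz');v={k:z[k] for k in z.files}
C=cloud(v);C[v['depth']<=0]=0;Z=C[...,2];p=v['p'];U,V=np.meshgrid(np.arange(560),np.arange(420))
def st(n,m,h):
    ys,xs=np.nonzero(m);(cx,cy),r=cv2.minEnclosingCircle(np.c_[xs,ys].astype(np.float32))
    print(n,m.sum(),'px',round(cx,1),round(cy,1),round(r,1),'mean',xs.mean().round(1),ys.mean().round(1),'xy',plane(v,[[cx,cy],[xs.mean(),ys.mean()]],h)[:,:2].round(4).tolist(),'zmed',np.median(Z[m]).round(4),'Pm',C[m].mean(0).round(4))
# screw: head by depth
m=(abs(U-312)<16)&(abs(V-198)<16)&(Z>.066)&(Z<.085);st('screw',m,.076)
# side screws
for n,u,w in(('R',176,176),('L',440,207)):
    m=(abs(U-u)<14)&(abs(V-w)<14)&(Z>.053)&(Z<.066);st(n,m,.057)
# handle top
h=p[2]+.041; m=(abs(U-282)<45)&(abs(V-288)<45)&(Z>h-.006)&(Z<h+.008);st('handle top',m,h)
# socket, visible side
m=(abs(U-275)<28)&(V>188)&(V<240)&(Z>p[2]-.066)&(Z<p[2]-.045);ys,xs=np.nonzero(m)
print('socket',m.sum(),xs.min(),xs.max(),ys.min(),ys.max(),C[m].min(0).round(4),C[m].max(0).round(4));print('tcp',p)
c=v['img'][175:255,230:330];cv2.imwrite('pics/c3.png',cv2.resize(c,(800,600),interpolation=cv2.INTER_CUBIC))
E
```

```text
screw 545 px 310.5 198.0 14.1 mean 310.3 197.8 xy [[0.5333, 0.0782], [0.5331, 0.078]] zmed 0.078 Pm [0.5327 0.0778 0.0776]
R 434 px 173.9 176.7 12.4 mean 173.7 176.7 xy [[0.5201, -0.0347], [0.52, -0.0348]] zmed 0.0582 Pm [ 0.5198 -0.0344  0.0582]
L 460 px 441.9 208.5 13.2 mean 441.8 208.7 xy [[0.5469, 0.1916], [0.547, 0.1915]] zmed 0.058 Pm [0.5468 0.191  0.0579]
handle top 5181 px 281.7 280.8 53.4 mean 282.4 284.8 xy [[0.5308, 0.0568], [0.5325, 0.0571]] zmed 0.2227 Pm [0.5322 0.0571 0.2225]
socket 403 248 301 191 225 [0.5176 0.0332 0.1171] [0.5374 0.0685 0.1355]
tcp [0.53146866 0.05657809 0.18058215]
```

View pics/c3.png

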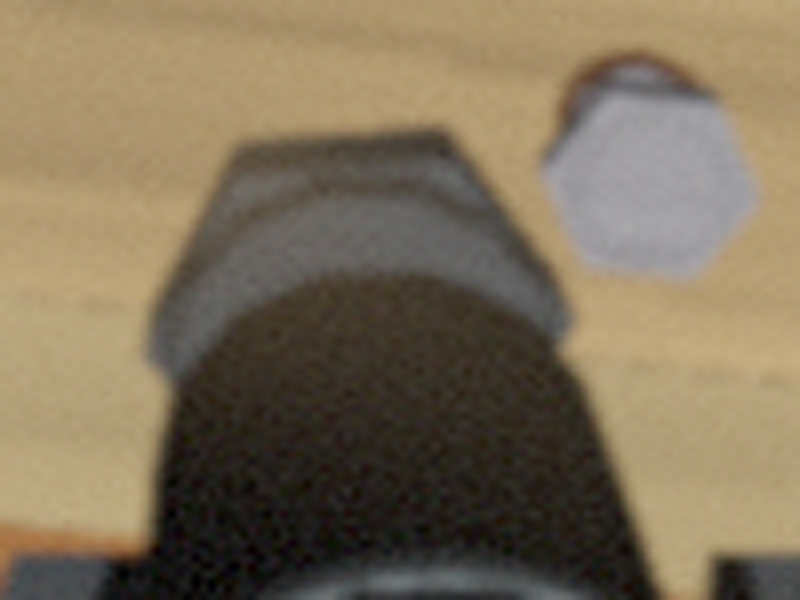

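The crop shows the socket's lower hexagon with corners near (249,221), (259,194), (286,193) and (302,219). The screw hexagon is rotated about 0.15–0.2 rad clockwise relative to it. I'll compute the socket centre from the corners.

```bash
python3 - <<'E'
from h import *
z=np.load('w3.npz');v={k:z[k] for k in z.files};p=v['p']
S=[[248.75,221],[259.8,194.5],[286.3,193],[301.9,219]]
P=plane(v,S,p[2]-.064)[:,:2];print(P.round(4),np.linalg.norm(P[3]-P[0]),np.linalg.norm(P[2]-P[1]),(P[0]+P[3])/2)
f=(P[1]+P[2])/2;d=P[2]-P[1];d/=np.linalg.norm(d);n=np.array([-d[1],d[0]]);n=n if n[0]>0 else -n
print('centre from far flat',f+n*.015,'ang',np.arctan2(d[0],d[1]))
H=[[545,165],[605,88],[720,95],[757,190],[697,277],[590,268]]
Q=plane(v,[[x/8+230,y/7.5+175] for x,y in H],.076)[:,:2];print('screw',Q.mean(0))
for i in range(3): d=Q[i]-Q[i+3]; print(np.linalg.norm(d),np.degrees(np.arctan2(d[1],d[0]))%60)
for i in range(3): d=P[[3,2,1][i]]-P[[0,1,0][i]]; print(np.degrees(np.arctan2(d[1],d[0]))%60)
E
```

```text
[[0.5395 0.0332]
 [0.5208 0.0411]
 [0.5197 0.0589]
 [0.538  0.0696]] 0.03646761942075092 0.017841440383896044 [0.53874692 0.05141025]
centre from far flat [0.53524533 0.05088997] ang -0.06096234826860415
screw [0.53420306 0.07900411]
0.021167620136464168 22.801318268614395
0.022646258769181162 24.94915216354093
0.022577909228829806 26.63006052013091
32.45630180383759
33.49288526499768
37.16595787139201
```

The socket appears offset from the TCP axis by about 5 mm in y, which means either a tilt or a calibration error. I'll cross-check with the side and top cameras.

```bash
python3 - <<'E'
from h import *
from scipy.optimize import least_squares as ls
b=cap('side');a=cap('top');p=b['s']['ee_pos'];print(p)
for nm,v in(('side',b),('top',a)):
    C=cloud(v);C[v['depth']<=0]=9;X=C.reshape(-1,3)
    g=np.hypot(X[:,0]-.533,X[:,1]-.055)<.03
    for lo,hi,r in((-.062,-.045,.0158),(-.020,.0,.016),(.035,.046,None)):
        m=g&(X[:,2]>p[2]+lo)&(X[:,2]<p[2]+hi);P=X[m]
        if len(P)<8: print(nm,lo,len(P));continue
        if r: s=ls(lambda c:np.hypot(P[:,0]-c[0],P[:,1]-c[1])-r,[.533,.07],loss='soft_l1',f_scale=.001);print(nm,lo,len(P),s.x.round(4),np.abs(s.fun).mean().round(4))
        else: print(nm,'top',len(P),((P.max(0)+P.min(0))/2).round(4),P.mean(0).round(4))
    m=(np.hypot(X[:,0]-.533,X[:,1]-.078)<.013)&(X[:,2]>.068)&(X[:,2]<.086);print(nm,'screw',m.sum(),X[m].mean(0).round(4) if m.any() else '')
u,w=proj(b,[[.533,.065,.12]])[0].astype(int)
cv2.imwrite('pics/s4.png',cv2.resize(b['img'][w-50:w+50,u-65:u+65],(780,600),interpolation=3));print(u,w)
E
```

```text
[0.53190133 0.05607195 0.18102016]
side -0.062 87 [0.5139 0.0325] 0.0052
side -0.02 91 [0.5329 0.0551] 0.0009
side top 122 [0.5288 0.054  0.2216] [0.5256 0.0556 0.2213]
side screw 55 [0.5291 0.0766 0.0756]
top -0.062 0
top -0.02 0
top 0.035 0
top screw 0 
255 201
```

View pics/s4.png

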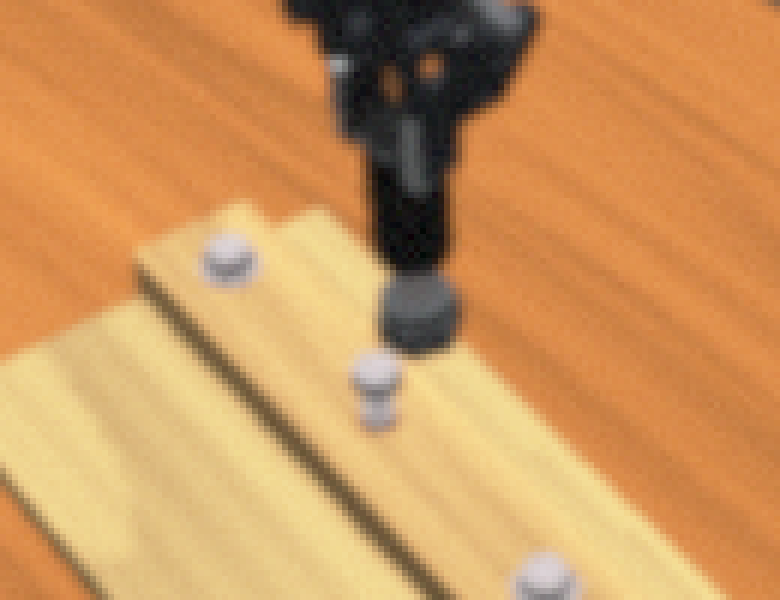

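The side crop shows the socket's bottom ellipse centred near crop (418,328), i.e. pixel (259.7,205.7), and the screw head near crop (376,370).

```bash
python3 - <<'E'
from h import *
b=cap('side')
f=lambda x,y:[x/6+190,y/6+151]
print('socket bottom',plane(b,[f(418,327),f(380,320),f(458,320)],.117).round(4))
print('screw head mid',plane(b,[f(376,369)],.074).round(4))
print('vertical axis px through TCP handle',(proj(b,[[.533,.0555,.17],[.533,.0555,.117],[.536,.051,.117]])-[190,151])*6)
E
```

```text
socket bottom [[0.5333 0.0509 0.117 ]
 [0.5251 0.0642 0.117 ]
 [0.5473 0.0428 0.117 ]]
screw head mid [[0.5322 0.0771 0.074 ]]
vertical axis px through TCP handle [[405.41477083 223.65237595]
 [409.59310057 321.35621608]
 [422.88381686 323.44846719]]
```

Both views agree that the driver is gripped tilted about 0.05 rad, with its foot toward -y, and that the socket needs to move about (-1, +26) mm. I'll level it, align the hexagons and lower it, then release and regrip cleanly on the screw.

```bash
python3 -m crank '{"rotation":[[0,0,0],[0,0,0.075],[0,0,0.075],[-0.025,0,0],[-0.025,0,0],[0,0,0],[0,0,0],[0,0,0],[0,0,0],[0,0,0]],"xyz":[[1,12,0],[0,12,0],[0,0,0],[0,0,0],[0,0,0],[0,0,10],[0,0,12],[0,0,8],[0,0,3],[0,0,0]],"fingers":[25,25,25,25,25,25,25,25,25,25]}' 60
python3 - <<'E'
from h import *
w=cap('wrist');s=w['s'];print(s['ee_pos'],s['joints'][5],s['force'])
c=w['img'][170:250,230:330];cv2.imwrite('pics/c5.png',cv2.resize(c,(800,600),interpolation=cv2.INTER_CUBIC));print(proj(w,[[.5335,.078,.079]]))
E
```

```text
t: 6.7
ee_pos: [0.5307, 0.0829, 0.1471]
tool_rot: [0.002, 0.074, 0.997, 0.022]
force: [-0.1, 0.0, -2.5]
finger_gap: 0.343
gripper_force: 59.9
[0.53068171 0.08287401 0.14707489] -1.3976371276052895 [-0.13279185  0.04868597 -2.49119044]
[[271.51779882 213.24737532]]
```

View pics/c5.png

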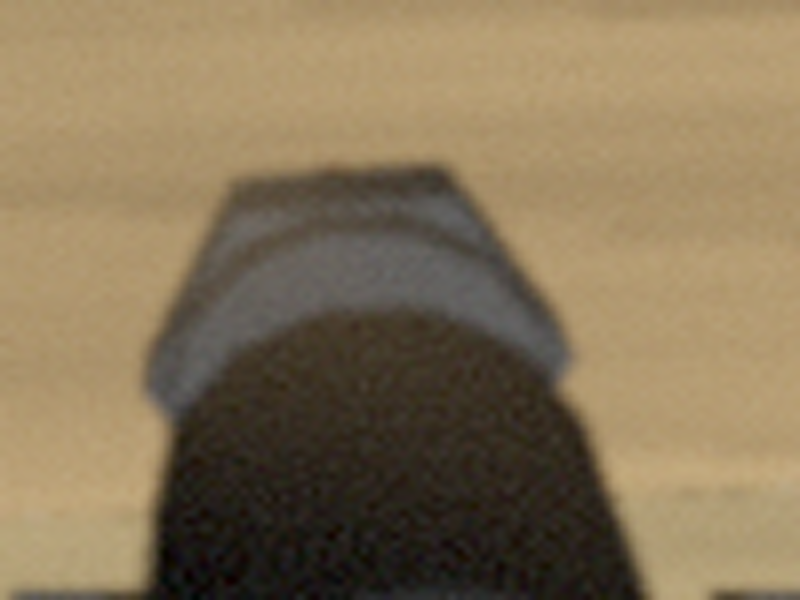

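The socket at crop (355,270) now covers the screw, as it should. I'll trim y by -2.5 mm and lower gently.

```bash
python3 -m crank '{"rotation":[[0,0,0],[0,0,0],[0,0,0],[0,0,0],[0,0,0],[0,0,0],[0,0,0]],"xyz":[[0,-2.5,0],[0,0,2],[0,-0.1,2],[0,-0.1,1],[0,-0.1,1],[0,-0.1,1],[0,0,0]],"fingers":[25,25,25,25,25,25,25]}'

```

```text
t: 7.33
ee_pos: [0.5312, 0.0801, 0.1412]
tool_rot: [0.003, 0.074, 0.997, 0.022]
force: [-0.2, 0.3, -1.3]
finger_gap: 0.348
gripper_force: 59.9
```

```bash
python3 -m crank '{"rotation":[[0,0,0],[0,0,0],[0,0,0],[0,0,0],[0,0,0]],"xyz":[[0,0,1],[0,-0.1,1],[0,0,1],[0,-0.1,0],[0,0,0]],"fingers":[25,25,25,25,25]}'

```

```text
t: 7.75
ee_pos: [0.5322, 0.0801, 0.1393]
tool_rot: [0.004, 0.074, 0.997, 0.023]
force: [-0.4, 0.6, 5.2]
finger_gap: 0.344
gripper_force: 60.6
```

Contact has been made at the head's top edge. I'll search in yaw counter-clockwise, since the screw cannot turn that way, under this light press.

```bash
python3 -m crank '{"rotation":[[0,0,-0.05],[0,0,-0.05],[0,0,-0.05],[0,0,0]],"xyz":[[0,0,0],[0,0,0],[0,0,0],[0,0,0]],"fingers":[25,25,25,25]}'
python3 -m crank '{"rotation":[[0,0,0.08],[0,0,0.08],[0,0,0.08],[0,0,0.08],[0,0,0]],"xyz":[[0,0,0],[0,0,0],[0,0,0],[0,0,0],[0,0,0]],"fingers":[25,25,25,25,25]}'

```

```text
t: 8.08
ee_pos: [0.5323, 0.0803, 0.1391]
tool_rot: [0.006, -0.001, 1.0, 0.022]
force: [-0.2, 1.1, 5.1]
finger_gap: 0.347
gripper_force: 60.5
t: 8.5
ee_pos: [0.5322, 0.0807, 0.1389]
tool_rot: [0.002, 0.16, 0.987, 0.023]
force: [0.9, 2.5, 4.4]
finger_gap: 0.347
gripper_force: 60.2
```

```bash
python3 -m crank '{"rotation":[[0,0,-0.08],[0,0,-0.08],[0,0,0],[0,0,0]],"xyz":[[0,1,0],[0,1,0],[0,0,0],[0,0,0]],"fingers":[25,25,25,25]}'
python3 - <<'E'
from h import *
b=cap('side');s=b['s'];print(s['ee_pos'],s['force'],s['moment'])
u,w=210,175
cv2.imwrite('pics/s6.png',cv2.resize(b['img'][170:250,205:305],(800,600),interpolation=3))
E
```

```text
t: 8.83
ee_pos: [0.5312, 0.0818, 0.1377]
tool_rot: [0.002, 0.08, 0.997, 0.022]
force: [0.5, -0.6, -2.2]
finger_gap: 0.344
gripper_force: 59.8
[0.53123342 0.08180446 0.13767512] [ 0.52765223 -0.61837109 -2.19488383] [-0.04268871 -0.07238022 -0.01334496]
```

View pics/s6.png

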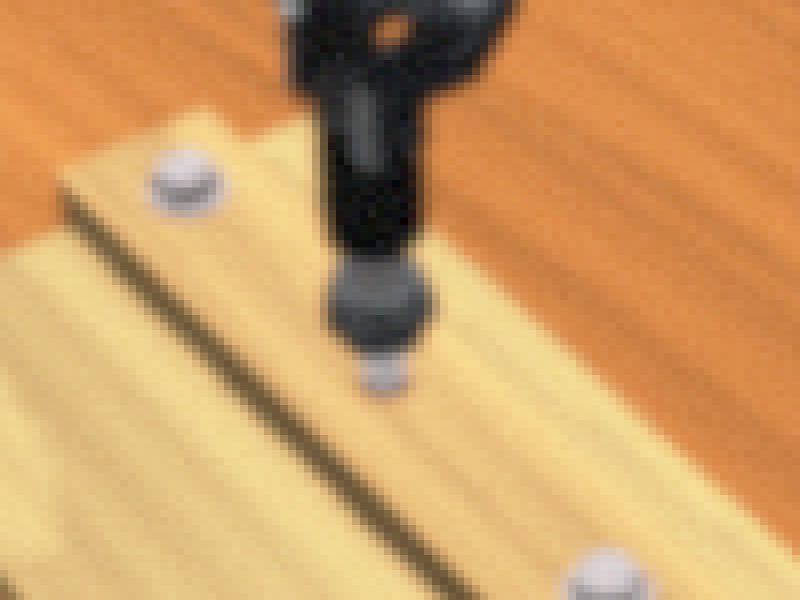

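The force vanished and the tool sank 1.2 mm. The side crop shows the socket at (380,310) over the screw, with only the shank showing at (383,370). It has found the hexagon, so I'll lower further.

```bash
python3 -m crank '{"rotation":[[0,0,0],[0,0,0],[0,0,0],[0,0,0],[0,0,0]],"xyz":[[0,-0.1,1],[0,0,1],[0,-0.1,1],[0,0,0],[0,0,0]],"fingers":[25,25,25,25,25]}'

```

```text
t: 9.3
ee_pos: [0.5317, 0.0818, 0.1352]
tool_rot: [0.003, 0.079, 0.997, 0.022]
force: [0.8, 0.3, -2.6]
finger_gap: 0.347
gripper_force: 59.8
```

```bash
python3 -m crank '{"rotation":[[0,0,0],[0,0,0],[0,0,0],[0,0,0],[0,0,0],[0,0,0]],"xyz":[[0,-0.1,1],[0,0,1],[0,-0.1,1],[0,0,1],[0,0,0],[0,0,0]],"fingers":[25,25,25,25,25,25]}'

```

```text
t: 9.8
ee_pos: [0.5318, 0.0819, 0.1313]
tool_rot: [0.003, 0.079, 0.997, 0.023]
force: [-0.7, -0.5, -3.5]
finger_gap: 0.347
gripper_force: 59.8
```

```bash
python3 -m crank '{"rotation":[[0,0,0],[0,0,0],[0,0,0],[0,0,0]],"xyz":[[0,0,0.7],[0,0,0.7],[0,0,0],[0,0,0]],"fingers":[25,25,25,25]}'

```

```text
t: 10.13
ee_pos: [0.5319, 0.0819, 0.1299]
tool_rot: [0.003, 0.079, 0.997, 0.023]
force: [0.5, 0.1, -2.0]
finger_gap: 0.35
gripper_force: 59.8
```

```bash
python3 -m crank '{"rotation":[[0,0,0],[0,0,0],[0,0,0]],"xyz":[[0,0,0.7],[0,0,0.5],[0,0,0]],"fingers":[25,25,25]}'

```

```text
t: 10.38
ee_pos: [0.5325, 0.082, 0.1294]
tool_rot: [0.004, 0.079, 0.997, 0.023]
force: [-0.6, 0.0, 1.7]
finger_gap: 0.351
gripper_force: 60.3
```

Seated, with light contact. I'll release, level the tool and turn the wrist back to gain stroke.

```bash
python3 -m crank '{"rotation":[[0,0,0],[0,0,0],[0,0,0],[0,0,0],[0.023,0,0],[0.023,0,0],[0,0,0]],"xyz":[[0,0,0],[0,0,0],[0,0,0],[0,0,0],[0,-1,0],[0,-1,0],[0,0,0]],"fingers":[55,55,55,55,55,55,55]}'
python3 -m crank '{"rotation":[[0,0,-0.11],[0,0,-0.11],[0,0,-0.11],[0,0,-0.11],[0,0,-0.11],[0,0,-0.11],[0,0,-0.11],[0,0,-0.11],[0,0,-0.11],[0,0,-0.11],[0,0,0],[0,0,0]],"xyz":[[0,0,0],[0,0,0],[0,0,0],[0,0,0],[0,0,0],[0,0,0],[0,0,0],[0,0,0],[0,0,0],[0,0,0],[0,0,0],[0,0,0]],"fingers":[55,55,55,55,55,55,55,55,55,55,55,55]}'
python3 - <<'E'
from h import *
w=cap('wrist');s=w['s'];q=s['tool_rot'];Rt=Rn.from_quat([q[1],q[2],q[3],q[0]]).as_matrix()
print(s['ee_pos'],s['joints'].round(3),s['force'],Rt.round(3))
for v in (w,cap('side'),cap('top')):
    C=cloud(v);C[v['depth']<=0]=9;X=C.reshape(-1,3)
    m=(np.hypot(X[:,0]-.534,X[:,1]-.078)<.022)&(abs(X[:,2]-.171)<.006);P=X[m]
    if m.any():
        c,r=cv2.minEnclosingCircle((P[:,:2]*1000).astype(np.float32));print(m.sum(),np.round(c,1),round(r,1),P.mean(0).round(4),np.median(P[:,2]), 'tool offset mm',(Rt.T@(np.r_[np.array(c)/1000,.171]-s['ee_pos'])*1000).round(1))
cv2.imwrite('pics/w7.png',w['img'])
E
```

```text
t: 10.97
ee_pos: [0.5318, 0.0805, 0.1287]
tool_rot: [0.001, 0.079, 0.997, -0.001]
force: [0.1, -1.4, -0.5]
finger_gap: 0.644
gripper_force: 0.0
t: 11.97
ee_pos: [0.5316, 0.08, 0.1287]
tool_rot: [0.001, -0.452, 0.892, -0.001]
force: [0.5, -0.4, -0.4]
finger_gap: 0.644
gripper_force: 0.0
[0.53159358 0.07998621 0.12867732] [ 7.100e-02  3.250e-01  1.692e+00 -1.000e-03  1.122e+00 -2.437e+00] [ 0.54924059 -0.43802085 -0.36528893] [[-0.591 -0.806  0.002]
 [-0.806  0.591 -0.001]
 [-0.001 -0.002 -1.   ]]
4892 [534.4  78.3] 16.6 [0.5331 0.0766 0.1711] 0.1714527257189008 tool offset mm [ -0.4  -3.4 -42.3]
116 [531.6  77.8] 16.4 [0.5297 0.0771 0.1696] 0.16980592764161395 tool offset mm [  1.8  -1.4 -42.3]
```

View pics/w7.png

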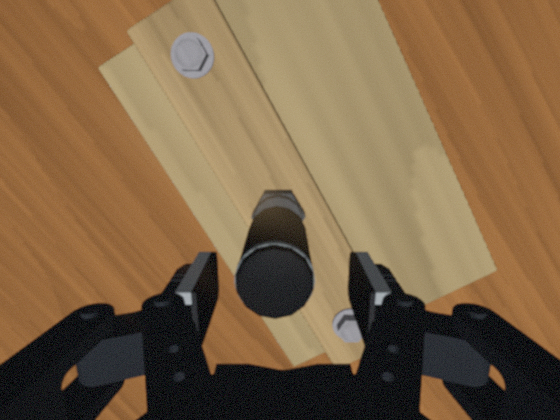

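The driver stands free and seated: its top is at z 0.171, i.e. 66+105 mm. Its handle, at (275,283), is about 3 mm to -y of the finger centre at 283. I'll recentre, take the last bit of wrist travel and grip.

```bash
python3 -m crank '{"rotation":[[0,0,-0.07],[0,0,-0.07],[0,0,0],[0,0,0]],"xyz":[[0,-1.5,0],[0,-1.5,0],[0,0,0],[0,0,0]],"fingers":[45,45,42,42]}' 60
python3 -m crank '{"rotation":[[0,0,0],[0,0,0],[0,0,0],[0,0,0],[0,0,0]],"xyz":[[0,0,0],[0,0,0],[0,0,0],[0,0,0],[0,0,0]],"fingers":[25,25,25,25,25]}' 60
python3 - <<'E'
from h import *
s=bot.get_state();print(s['joints'].round(3),s['force'],s['moment'])
E
```

```text
t: 12.45
ee_pos: [0.5341, 0.0783, 0.1287]
tool_rot: [0.001, -0.513, 0.858, -0.001]
force: [0.5, -0.2, -0.5]
finger_gap: 0.493
gripper_force: 0.0
t: 12.87
ee_pos: [0.5342, 0.0784, 0.129]
tool_rot: [0.001, -0.514, 0.857, -0.001]
force: [-1.0, 0.7, 2.8]
finger_gap: 0.35
gripper_force: 59.1
[ 6.800e-02  3.280e-01  1.687e+00 -1.000e-03  1.125e+00 -2.583e+00] [-0.98182754  0.74870968  2.84103238] [0.02432408 0.11894974 0.01226785]
```

```bash
python3 -m crank '{"rotation":[[0,0,0],[0,0,0],[0,0,0],[0,0,0]],"xyz":[[0,0,0.7],[0,0,0.7],[0,0,0],[0,0,0]],"fingers":[25,25,25,25]}' 80

```

```text
t: 13.2
ee_pos: [0.5345, 0.0787, 0.1287]
tool_rot: [0.001, -0.515, 0.857, -0.001]
force: [-1.8, 0.4, 11.1]
finger_gap: 0.342
gripper_force: 79.3
```

```bash
python3 -m crank '{"rotation":[[0,0,0],[0,0,0],[0,0,0],[0,0,0]],"xyz":[[0,0,0.7],[0,0,0.7],[0,0,0],[0,0,0]],"fingers":[25,25,25,25]}'

```

```text
t: 13.53
ee_pos: [0.5348, 0.0789, 0.1283]
tool_rot: [0.002, -0.515, 0.857, -0.001]
force: [-3.1, 2.0, 16.2]
finger_gap: 0.343
gripper_force: 79.8
```

Pushing about 19 N. I'll start turning with the matching feed, 0.08 mm per 0.1 rad, in short chunks while watching the force.

```bash
python3 -m crank '{"rotation":[[0,0,0.1],[0,0,0.1],[0,0,0.1],[0,0,0.1],[0,0,0.1],[0,0,0.1]],"xyz":[[0,0,0.2],[0,0,0.1],[0,0,0.08],[0,0,0.08],[0,0,0.08],[0,0,0.08]],"fingers":[25,25,25,25,25,25]}'

```

```text
t: 14.03
ee_pos: [0.5357, 0.079, 0.1281]
tool_rot: [0.003, -0.236, 0.972, -0.001]
force: [-2.1, 0.9, 16.5]
finger_gap: 0.338
gripper_force: 79.8
```

```bash
python3 -m crank '{"rotation":[[0,0,0.1],[0,0,0.1],[0,0,0.1],[0,0,0.1],[0,0,0.1],[0,0,0.1],[0,0,0.1],[0,0,0.1]],"xyz":[[0,0,0.2],[0,0,0.2],[0,0,0.08],[0,0,0.08],[0,0,0.08],[0,0,0.08],[0,0,0.08],[0,0,0.08]],"fingers":[25,25,25,25,25,25,25,25]}'
python3 - <<'E'
from h import *
s=bot.get_state();print(s['joints'].round(3),s['force'],s['moment'])
E
```

```text
t: 14.7
ee_pos: [0.5362, 0.078, 0.1274]
tool_rot: [0.004, 0.161, 0.987, -0.0]
force: [-1.7, -1.4, 17.9]
finger_gap: 0.339
gripper_force: 79.9
[ 0.068  0.329  1.689 -0.002  1.116 -1.178] [-1.66004987 -1.38517488 17.90143348] [-0.38235679  0.58543037  0.08571861]
```

The moment is about 0.09 N·m and z is sinking as expected, so it is biting. I'll continue.

```bash
python3 -m crank '{"rotation":[[0,0,0.1],[0,0,0.1],[0,0,0.1],[0,0,0.1],[0,0,0.1],[0,0,0.1],[0,0,0.1],[0,0,0.1],[0,0,0.1],[0,0,0.1]],"xyz":[[0,0,0.12],[0,0,0.08],[0,0,0.08],[0,0,0.08],[0,0,0.08],[0,0,0.08],[0,0,0.08],[0,0,0.08],[0,0,0.08],[0,0,0.08]],"fingers":[25,25,25,25,25,25,25,25,25,25]}'

```

```text
t: 15.53
ee_pos: [0.535, 0.0779, 0.1265]
tool_rot: [0.003, 0.614, 0.789, 0.001]
force: [-4.5, -1.4, 19.3]
finger_gap: 0.337
gripper_force: 80.1
```

```bash
python3 -m crank '{"rotation":[[0,0,0.1],[0,0,0.1],[0,0,0.1],[0,0,0.1],[0,0,0.1],[0,0,0.1],[0,0,0.1],[0,0,0.1],[0,0,0.1],[0,0,0.1]],"xyz":[[0,0,0.08],[0,0,0.08],[0,0,0.08],[0,0,0.08],[0,0,0.08],[0,0,0.08],[0,0,0.08],[0,0,0.08],[0,0,0.08],[0,0,0.08]],"fingers":[25,25,25,25,25,25,25,25,25,25]}'

```

```text
t: 16.37
ee_pos: [0.5356, 0.0787, 0.1258]
tool_rot: [0.001, 0.918, 0.398, 0.003]
force: [-4.0, 0.1, 18.8]
finger_gap: 0.342
gripper_force: 79.9
```

```bash
python3 -m crank '{"rotation":[[0,0,0.1],[0,0,0.1],[0,0,0.1],[0,0,0.1],[0,0,0.1],[0,0,0.1],[0,0,0.1],[0,0,0.1],[0,0,0.1]],"xyz":[[0,0,0.08],[0,0,0.08],[0,0,0.08],[0,0,0.08],[0,0,0.08],[0,0,0.08],[0,0,0.08],[0,0,0.08],[0,0,0.08]],"fingers":[25,25,25,25,25,25,25,25,25]}'
python3 -m crank '{"rotation":[[0,0,0.1],[0,0,0.1],[0,0,0.1],[0,0,0.1],[0,0,0.1],[0,0,0.1],[0,0,0.1],[0,0,0.1],[0,0,0],[0,0,0]],"xyz":[[0,0,0.08],[0,0,0.08],[0,0,0.08],[0,0,0.08],[0,0,0.08],[0,0,0.08],[0,0,0.08],[0,0,0.08],[0,0,0],[0,0,0]],"fingers":[25,25,25,25,25,25,25,25,25,25]}'
python3 - <<'E'
from h import *
s=bot.get_state();print(s['joints'].round(3),s['force'],s['moment'])
E
```

```text
t: 17.12
ee_pos: [0.5361, 0.0778, 0.1251]
tool_rot: [0.001, 0.999, -0.041, 0.004]
force: [-2.3, -2.4, 18.0]
finger_gap: 0.342
gripper_force: 79.9
t: 17.95
ee_pos: [0.5349, 0.0775, 0.1243]
tool_rot: [0.0, 0.905, -0.425, 0.003]
force: [-4.0, -2.6, 19.8]
finger_gap: 0.34
gripper_force: 80.1
[ 0.068  0.332  1.694 -0.003  1.111  2.517] [-4.03282005 -2.56321682 19.83560467] [-0.59143615  1.05996635 -0.03365832]
```

About 4.9 rad turned and roughly 4 mm sunk. I'll relax the pressure, open, and measure before leaving.

```bash
python3 -m crank '{"rotation":[[0,0,0],[0,0,0],[0,0,0],[0,0,0],[0,0,0],[0,0,0],[0,0,0],[0,0,0],[0,0,0]],"xyz":[[0,0,-1],[0,0,-1],[0,0,-0.5],[0,0,0],[0,0,0],[0,0,0],[0,0,0],[0,0,0],[0,0,0]],"fingers":[25,25,25,25,45,55,60,60,60]}'
python3 - <<'E'
from h import *
w=cap('wrist');s=w['s'];q=s['tool_rot'];Rt=Rn.from_quat([q[1],q[2],q[3],q[0]]).as_matrix()
print(s['ee_pos'],s['force'])
for v in (w,cap('side')):
    C=cloud(v);C[v['depth']<=0]=9;X=C.reshape(-1,3)
    m=(np.hypot(X[:,0]-.534,X[:,1]-.078)<.022)&(abs(X[:,2]-.167)<.007);P=X[m]
    c,r=cv2.minEnclosingCircle((P[:,:2]*1000).astype(np.float32));print(m.sum(),np.round(c,1),round(r,1),np.median(P[:,2]),'tool offset',(Rt.T@(np.r_[np.array(c)/1000,.167]-s['ee_pos'])*1000).round(1))
E
```

```text
t: 18.7
ee_pos: [0.5341, 0.0784, 0.1236]
tool_rot: [0.0, 0.905, -0.425, 0.001]
force: [-0.0, -0.6, 0.4]
finger_gap: 0.707
gripper_force: 0.0
[0.53405026 0.07842986 0.12358386] [-0.02825145 -0.64875293  0.42848692]
4955 [534.1  78.7] 16.6 0.16686931034471203 tool offset [ -0.1  -0.3 -43.4]
35 [536.2  75.1] 15.4 0.1650240746199313 tool offset [  4.    0.4 -43.4]
```

The driver's top has dropped about 4.6 mm in both views, and it is centred between the open fingers. I'll retreat upward.

```bash
python3 -m crank '{"rotation":[[0,0,0],[0,0,0],[0,0,0],[0,0,0],[0,0,0],[0,0,0],[0,0,0],[0,0,0],[0,0,0],[0,0,0]],"xyz":[[0,0,-5],[0,0,-10],[0,0,-20],[0,0,-25],[0,0,-25],[0,0,-25],[0,0,-15],[0,0,0],[0,0,0],[0,0,0]],"fingers":[60,60,60,60,60,60,60,60,60,60]}'
python3 - <<'E'
from h import *
w=cap('wrist');cv2.imwrite('pics/w8.png',w['img'])
for n,v in (('w',w),('s',cap('side'))):
    C=cloud(v);C[v['depth']<=0]=9;X=C.reshape(-1,3)
    m=(np.hypot(X[:,0]-.534,X[:,1]-.078)<.022)&(abs(X[:,2]-.167)<.007);P=X[m]
    print(n,m.sum(),P.mean(0).round(4),np.median(P[:,2]).round(4))
E
```

```text
t: 19.63
ee_pos: [0.5332, 0.0784, 0.2485]
tool_rot: [0.0, 0.905, -0.425, 0.001]
force: [-0.1, -0.6, -0.4]
finger_gap: 0.706
gripper_force: 0.0
w 1501 [0.5352 0.0776 0.1665] 0.1668
s 121 [0.5295 0.0768 0.165 ] 0.1654
```

View pics/w8.png

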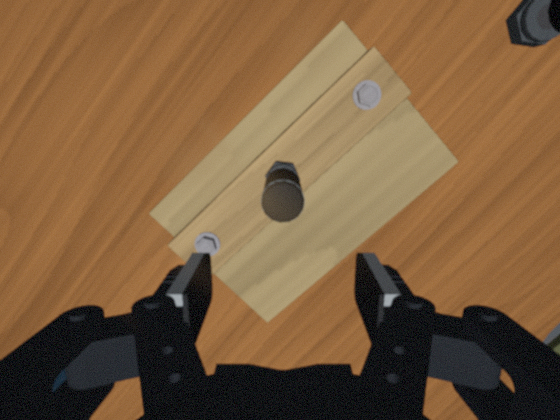

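The driver stands upright and alone on the screw: handle top at (283,200), socket at (281,168), top at z about 0.166–0.167. The gripper is clear, so I'm handing in.

```bash
python3 -c "
from plant import bot
print(bot.job_done())"
```

```text
the job is handed in; nothing more can be done
None
```

I turned the screw about 4.9 rad under roughly 19–22 N, and it sank about 4 mm (driver top down 4.4–4.6 mm). The driver stands released and upright on the screw, the arm never went near the vase, jar or cup, and the job is handed in; the interface returned no verdict.

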